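Open the tool locker's gravity-latched gate

ROBOT

A 6-joint arm with a two-finger parallel gripper is mounted at the origin on a cart in front of the work surface, level with it; the furniture and walls round the work are solid. World frame = base frame: x ahead of the robot, y to its left, z up, the work surface at z = 0. Lengths are in m, angles in rad, forces in N, time in s.
With the tool pointing down it reaches from about 0.275 to 0.725 m from the base axis. Payload 5.6 kg.
Tool frame: the origin (TCP) lies at the very end of the fingers, on their centre line; the grasp point (between the pads) lies 19 mm behind it (pinch_z is the distance from the TCP to the grasp point, in m); z points along the fingers, y is the line along which they close (so a half turn about z gives the same grasp; the last joint's range is limited). The gripper opens to 85 mm and grips with 20 to 120 N. Pads are 22 mm wide; open, the fingers measure 114 mm over their backs; the gripper's body (76 mm by 85 mm) begins 54 mm behind the grasp point. The pads swing forward as they close: fully open they stand 13 mm farther back than shut.
Start: joints at [1.419, 0.255, 0.108, 0, -1.424, -0.285], TCP at [0.233, 0.498, 0.231] pointing down, gripper open.
Joint ranges: [-2.95, 2.95], [-1.21, 1.97], [-1.09, 1.5], [-2.87, 1.71], [-2.94, -0.07], [-3.05, 3.05]. Speed limits (rad/s): [2.57, 2.57, 3.14, 3.14, 3.14, 3.14].

INTERFACE

Orientations are given as a rotation vector (axis times angle).
In Python, from cell import movep, movel, move_j, move_gripper, wait, ik, get_image, Unreachable, hand_in, current_clock, current_joint_positions, current_joint_velocities, current_tau, current_position, current_orientation, current_wrist_force, current_torque, current_opening, current_gripper_force, pinch_z gives the robot as it stands. Calls block until the motion is done:
- movep(position, orientation): joint-space move of the TCP to a pose.
- movel(position, v=0.15, orientation=None, threshold=None): straight line of the TCP; orientation=None keeps the orientation; v is the mean speed in m/s. With threshold (N) it stops when the force on the tool has changed by that much, and returns True; else False.
- move_j(angles): joint-space move.
- move_gripper(opening, grip_force=None): opening from 0.0 (shut) to 1.0 (fully open); grip_force is the grip in N (None keeps the last); returns when the fingers have stopped.
- wait(seconds).
- ik(position, orientation): joint angles nearest the present ones, or None.
- get_image(name): name is "scene" or "side" or "wrist"; returns a dict with "frame" (400x640x3 uint8, red, green, blue), "range_z" (400x640 float32, m along the optical axis (not along the pixel's ray), 0 where there is no reading), "K" (3x3 intrinsics, pixels), "origin" and "attitude" of the camera in the world; the wrist camera has in their place "tool_from_camera" (4x4, takes a point from camera to tool coordinates, whose origin is the TCP and whose axes are the flange's). Camera axes: x right, y down, z forward; pixel columns grow to the right and rows downward; lengths in m; the calibration is good to about 2 mm. A picture is of the moment at which its call begins: read the wrist's pose just before it.
A pose or a line that the arm cannot do raises Unreachable and nothing moves.
- hand_in(): hands the job in; it is judged then, once.
Readings, each from a call of its own:
- current_clock(): time.
- current_joint_positions(): joint angles.
- current_joint_velocities(): joint speeds.
- current_tau(): joint torques, N m.
- current_position(): TCP position.
- current_orientation(): TCP orientation.
- current_wrist_force(): force on the tool from outside, world axes, zero at the start.
- current_torque(): the same for the moment, N m.
- current_opening(): opening from 0.0 (shut) to 1.0 (fully open).
- current_gripper_force(): force on a finger pad.
Only numpy, scipy, OpenCV 4.12 (cv2) and the standard library are available. Lean on these libraries where they do the work, as an engineer would, in place of code of your own. Each camera call takes 0.05 s, during which the arm holds its last target. There are 200 camera calls.

TASK

Open the small barred tool locker on the worktop so that the barista can take the tamper: press the red thumb lever down only until you feel the steel latch bar come up against the rubber pad in its keeper, then, keeping it there, pull the gate clear and gently swing it wide open, at least 75 degrees, and let go so that the bar drops back to rest. Be easy on the bar: never strain it against the keeper and do not handle the bar itself; leave the things in the locker and on the worktop where they are.

Things in the scene. Friction and masses are not known exactly. Their poses are not given: they have to be found in the camera images.
- locker: Fixed wooden locker with a roof, 110 deep x 260 wide x 145 mm high, on the worktop. Origin: middle of the lower edge of its front face; x points into the locker (away from the robot at yaw 0), y to the left, z up. The barred gate hangs just in front of the front face, hinged at the left end, latched at the right, where a steel keeper is screwed to the jamb.
- gate (a joint): Gate angle, rad: 0 closed, grows as it swings out towards the robot (clockwise seen from above), 1.75 at its stop. The gate is 190 mm long from hinge to free edge, 14 mm thick, 10 to 136 mm above the worktop. Light hinge friction (about 0.06 N m); it stays where it is left. Shut, it has about 0.015 rad of play.
- gate_hinge (a point): Point on the gate's upright hinge axis, 145 mm above the worktop, 16 mm ahead of the locker's front face and 118 mm left of its origin. Does not move with the gate.
- latch (a joint): Latch angle, rad: 0 with the bar lying at rest in the keeper, grows as the thumb lever is pressed and the bar rises on the other side of the pivot, 0.42 at its own stop. The bar's weight takes about 1 to 2.5 N at the thumb block and always brings it back to 0.
- latch_pad (a point): Middle of the top of the red thumb block: 16 mm across the gate's thickness (point x), 32 mm along the gate (point y, towards the hinge), 20 mm high, rounded. 50 mm from the pivot towards the hinge, 75 mm from the hinge axis along the gate; top 170 mm above the worktop at rest, clear of roof and gate: pinch it across the 16 mm or press it from above. Pressed, it goes nearly straight down.
- latch_bar: Steel latch bar, rigid with the thumb lever beyond the pivot: 8 mm thick, 22 mm high, reaching 6 to 92 mm from the pivot away from the hinge, past the gate's free edge, into the keeper. Origin on the pivot. More than 10 N on the bar (about 16 N at the thumb block) harms it. It is free of the keeper once the gate is 0.13 rad open.
- tamper: Steel tamper with a wooden grip, 58 mm wide, 86 mm high, standing inside the locker on the left. Origin under its middle.
- dosing_cup: Steel dosing cup, 54 mm wide, 69 mm high, inside the locker on the right. Origin under its middle.
- milk_jug: Blue milk jug, 67x103x85 mm, on the worktop at the far left. Origin under its middle.
- tea_tin: Red tin, 71x103x52 mm, on the worktop at the far left. Origin under its middle.
- tasting_cup: Cream stoneware cup, 68 mm wide, 62 mm high, left of the locker. Origin under its middle.
- masking_tape: Roll of tape lying flat, 97 mm wide, 25 mm high, front right. Origin under its middle.
- order_pad: White order pad, 110x75x12 mm, on the worktop at the far left. Origin under its middle.
- latch_pivot (a point): Pivot pin of the latch: it runs along the gate's thickness, 125 mm from the hinge axis along the gate, 28 mm ahead of the hinge axis, 157 mm above the worktop. Moves with the gate.
- jamb (a point): Point in the keeper, at the underside of the resting bar. Keeper: a lip 5 mm thick, 3 mm ahead of the bar, and a rubber pad above (about 6 N per mm). Its height differs every time and is not measured: the lip tops out 5 to 19 mm above this point, so the bar clears at 0.07 to 0.27 rad (4 to 13 mm at the thumb block) and meets the pad 0.02 to 0.04 rad (1 to 2 mm at the block) later.

How it is judged:
By the outcome, as a careful person would: the job done as asked, in the order asked, and still so for the second after the job is handed in, with the robot touching nothing.
It also fails if it takes over 48 s, if anything falls off the work surface, if the arm or the gripper's body presses on something with over 40 N, if the wrist force passes 120 N, or if a joint passes its speed limit or range.

## Working session

There is one attempt and no reset: what is moved stays moved. The work goes in short steps, each a Python script; the robot and the scene stay as the last script left them, time stands still between calls to the robot, and variables do not carry over. Pictures are saved under pics/ and viewed, at most 10 in all, crops included, and the job is handed in when it is done.

```bash
ls; mkdir -p pics; cat > h.py <<'E'
import numpy as np, cv2
from cell import *
def cloud(im):
    K=np.array(im["K"]);z=im["range_z"];v,u=np.mgrid[:z.shape[0],:z.shape[1]]
    P=np.stack([(u-K[0,2])/K[0,0]*z,(v-K[1,2])/K[1,1]*z,z],-1)
    A=np.array(im["attitude"],float)
    R=A if A.shape==(3,3) else cv2.Rodrigues(A)[0]
    return P@R.T+np.array(im["origin"])
def save(im,n): cv2.imwrite(f"pics/{n}.png",im["frame"][...,::-1])
E
python3 - <<'E'
from h import *
for n in("scene","side"):
    im=get_image(n);save(im,n);P=cloud(im);np.save(n+".npy",P)
    print(n,im["origin"],np.array(im["attitude"]).shape)
    h=cv2.cvtColor(im["frame"],cv2.COLOR_RGB2HSV)
    m=(((h[...,0]<8)|(h[...,0]>172))&(h[...,1]>140)&(h[...,2]>80)).astype('uint8')
    c,l,s,ce=cv2.connectedComponentsWithStats(m)
    for i in range(1,c):
        if s[i,4]>15:
            q=P[(l==i)&(im["range_z"]>0)]
            print(s[i],np.median(q,0).round(4),q.min(0).round(3),q.max(0).round(3))
print(current_clock(),pinch_z if not callable(pinch_z) else pinch_z())
E
```

```text
pics
scene [-0.10316173  1.13361779  0.64294643] (3,)
[325 185   9   8  53] [0.5139 0.2231 0.1646] [0.51  0.159 0.129] [0.542 0.237 0.174]
[228 226  42  37 642] [0.6295 0.4961 0.0451] [ 0.6    0.341 -0.001] [0.755 0.519 0.057]
[333 241  35  30  59] [0.3812 0.2995 0.0007] [ 0.379  0.192 -0.005] [0.387 0.39  0.005]
[323 272  10   8  18] [0.3805 0.4201 0.0011] [ 0.379  0.396 -0.002] [0.385 0.442 0.004]
[288 281  33  29  64] [0.3811 0.5282 0.001 ] [ 0.378  0.452 -0.002] [0.386 0.587 0.004]
[347 320  11  11  17] [ 0.4021  0.2237 -0.3466] [ 0.399  0.186 -0.349] [ 0.405  0.25  -0.34 ]
[233 331  30  27  70] [3.810e-01 7.254e-01 7.000e-04] [ 0.379  0.68  -0.003] [0.394 0.77  0.004]
[212 358  20  17  44] [3.807e-01 8.023e-01 6.000e-04] [ 0.378  0.774 -0.002] [0.384 0.825 0.004]
[196 375  15  14  41] [0.3808 0.8477 0.0009] [ 0.378  0.83  -0.003] [0.386 0.864 0.003]
[181 390  13  10  29] [3.812e-01 8.868e-01 4.000e-04] [ 0.378  0.87  -0.003] [0.384 0.896 0.003]
side [0.15358103 1.07636224 0.5284457 ] (3,)
[323 176   9  10  67] [0.5159 0.2258 0.1653] [0.51  0.17  0.153] [0.539 0.233 0.172]
[ 215 
[... 954 characters left out ...]
0.598  0.669 -0.   ] [0.621 0.691 0.004]
[203 330   6   6  17] [5.742e-01 6.834e-01 3.000e-04] [ 0.565  0.677 -0.001] [0.58  0.689 0.003]
[193 353   8   9  21] [0.5487 0.7349 0.0012] [ 0.544  0.727 -0.   ] [0.553 0.745 0.003]
[155 359   8   7  16] [6.00e-01 7.75e-01 7.00e-04] [ 0.596  0.768 -0.001] [0.609 0.78  0.003]
[203 359   6  11  22] [5.238e-01 7.412e-01 7.000e-04] [ 0.515  0.731 -0.001] [0.529 0.749 0.003]
[198 375  12   6  17] [0.5103 0.7636 0.0012] [ 0.497  0.759 -0.001] [0.521 0.767 0.002]
[205 386  10   7  19] [4.829e-01 7.766e-01 7.000e-04] [ 0.475  0.774 -0.   ] [0.494 0.782 0.002]
[212 394   9   6  19] [0.4671 0.7834 0.001 ] [ 0.458  0.782 -0.001] [0.474 0.788 0.003]
0.1 0.0187
```

```bash
python3 - <<'E'
import cv2
for n,(x,y) in dict(scene=(230,110),side=(210,100)).items():
    i=cv2.imread(f"pics/{n}.png")[y:y+180,x:x+240]
    cv2.imwrite(f"pics/{n}_c.png",cv2.resize(i,None,fx=3.3,fy=3.3,interpolation=cv2.INTER_CUBIC))
E
```

```text
(no output)
```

View pics/scene_c.png

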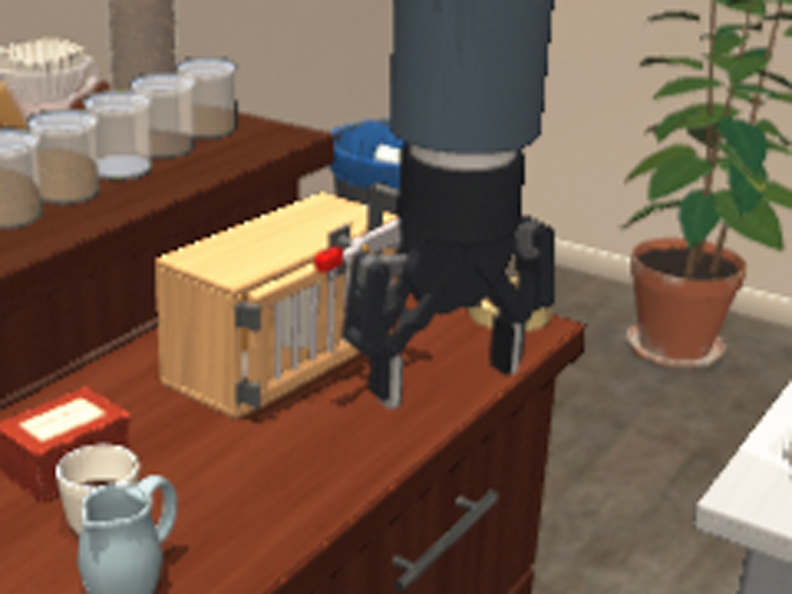

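View pics/side_c.png

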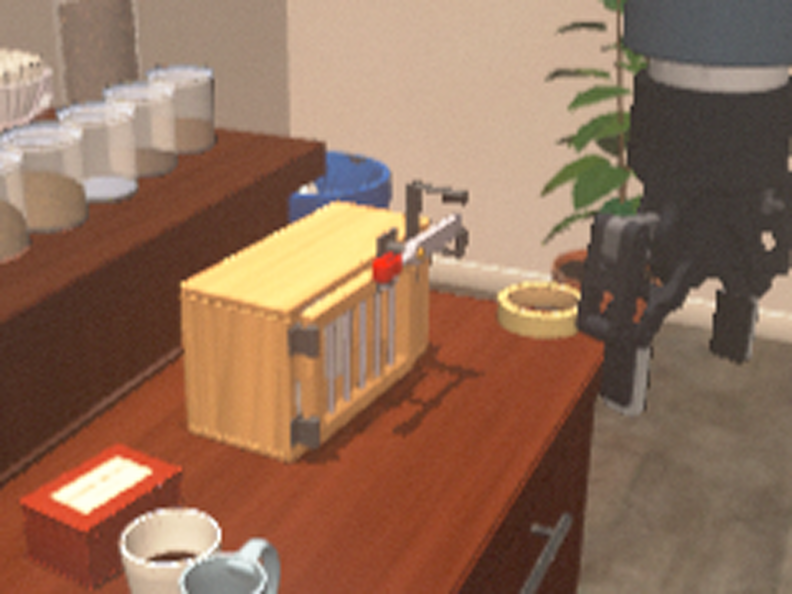

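```bash
python3 - <<'E'
from h import *
for n in("scene","side"):
    P=np.load(n+".npy");f=cv2.imread(f"pics/{n}.png");h=cv2.cvtColor(f,cv2.COLOR_BGR2HSV)
    wood=(h[...,0]>12)&(h[...,0]<28)&(h[...,2]>120)
    m=wood&(abs(P[...,2]-.145)<.005)&(P[...,0]>.4)&(P[...,0]<.8)&(P[...,1]>-.1)&(P[...,1]<.45)
    c,l,s,_=cv2.connectedComponentsWithStats(m.astype('uint8'));k=1+s[1:,4].argmax()
    q=P[l==k];r=cv2.minAreaRect(q[:,:2].astype('float32'));print(n,len(q),r,cv2.boxPoints(r).round(4).tolist())
    # side wall plane (left end) & gate/hinges
    red=(((h[...,0]<8)|(h[...,0]>172))&(h[...,1]>140))&(P[...,2]>.155)&(P[...,2]<.18)&(P[...,0]>.45)&(P[...,0]<.6)
    q=P[red];t=q[q[:,2]>.166];print("red",q.mean(0),"top",t.mean(0),len(t),q[:,2].max())
E
```

```text
scene 926 ((0.6129385828971863, 0.16623613238334656), (0.2636412978172302, 0.11255088448524475), 84.66661071777344) [[0.544700026512146, 0.04019999876618385], [0.6567000150680542, 0.02979999966919422], [0.6812000274658203, 0.2922999858856201], [0.5691999793052673, 0.302700012922287]]
red [0.51470004 0.22112796 0.1651749 ] top [0.51548378 0.21992508 0.16947946] 24 0.17367817630470855
side 1148 ((0.6134678721427917, 0.16585835814476013), (0.2622765004634857, 0.11178956925868988), 84.9505615234375) [[0.5461999773979187, 0.04010000079870224], [0.6575999855995178, 0.030300000682473183], [0.6807000041007996, 0.29159998893737793], [0.5692999958992004, 0.30140000581741333]]
red [0.51736033 0.2212454  0.16507812] top [0.51781355 0.22111446 0.16960635] 30 0.17234341507135936
```

```bash
cat >> h.py <<'E'
YAW=-0.0885
O=np.array([.5575,.1710])
def rz(a): return np.array([[np.cos(a),-np.sin(a)],[np.sin(a),np.cos(a)]])
H=O+rz(YAW)@np.array([-.016,.118])
def block(th,s=1,off=np.zeros(2)):
    """xy of block and tool rotvec at gate angle th"""
    R2=rz(YAW-th); p=H+R2@(np.array([-.028,-.075])+off)
    y=np.r_[s*R2[:,0],0]; z=np.array([0,0,-1.]); x=np.cross(y,z)
    return p,cv2.Rodrigues(np.stack([x,y,z],1))[0].ravel()
E
python3 - <<'E'
from h import *
print(H,block(0)[0])
for s in(1,-1):
    for th in(0,.4,.8,1.2,1.45):
        p,o=block(th,s);j=ik(np.r_[p,.15],o);print(s,th,p.round(3),None if j is None else np.round(j,2))
im=get_image("wrist");print(im["tool_from_camera"],im["K"])
E
```

```text
[0.55199199 0.28995235] [0.51747273 0.21772064]
1 0 [0.517 0.218] [ 0.68  0.31 -0.02  0.   -1.24  2.38]
1 0.4 [0.492 0.237] [ 0.74  0.29 -0.06  0.   -1.23  1.92]
1 0.8 [0.476 0.264] [ 0.79  0.28 -0.06  0.   -1.22  1.46]
1 1.2 [0.472 0.296] [ 0.84  0.31 -0.03  0.   -1.23  1.01]
1 1.45 [0.476 0.316] [ 0.86  0.33  0.01  0.   -1.25  0.74]
-1 0 [0.517 0.218] [ 0.68  0.31 -0.02  0.   -1.24 -0.77]
-1 0.4 [0.492 0.237] [ 0.74  0.29 -0.06  0.   -1.23 -1.22]
-1 0.8 [0.476 0.264] [ 0.79  0.28 -0.06  0.   -1.22 -1.68]
-1 1.2 [0.472 0.296] [ 0.84  0.31 -0.03  0.   -1.23 -2.13]
-1 1.45 [0.476 0.316] [ 0.86  0.33  0.01 -0.   -1.25 -2.4 ]
[[-4.24992233e-04 -9.51477842e-01 -3.07716972e-01  7.91685822e-02]
 [ 9.99999703e-01 -2.06336582e-04 -7.43109551e-04 -6.25559571e-04]
 [ 6.43559004e-04 -3.07717196e-01  9.51477647e-01 -1.42126815e-01]
 [ 0.00000000e+00  0.00000000e+00  0.00000000e+00  1.00000000e+00]] [[289.09754412   0.         319.6507736 ]
 [  0.         289.09754412 198.79117628]
 [  0.           0.           1.        ]]
```

```bash
cat >> h.py <<'E'
def wcloud():
    p=np.array(current_position());R=cv2.Rodrigues(np.array(current_orientation()))[0]
    im=get_image("wrist");T=np.array(im["tool_from_camera"])
    im["attitude"]=R@T[:3,:3];im["origin"]=p+R@T[:3,3]
    return im,cloud(im)
E
python3 - <<'E'
from h import *
p,o=block(0,-1)
movep(np.r_[p,.25],o)
im,P=wcloud();save(im,"w1")
h=cv2.cvtColor(im["frame"],cv2.COLOR_RGB2HSV)
m=((h[...,0]<6)|(h[...,0]>174))&(h[...,1]>150)&(P[...,2]>.145)&(P[...,2]<.185)&(abs(P[...,0]-.517)<.05)&(abs(P[...,1]-.218)<.05)
q=P[m];R2=rz(YAW)
for zmin in(.145,.165):
    t=q[q[:,2]>zmin];l=(t[:,:2]-H)@R2
    print(len(t),t.mean(0),t[:,2].max(),np.percentile(l,[1,50,99],0),cv2.minAreaRect(t[:,:2].astype('float32')))
print(np.array(current_position())-np.r_[p,.25],current_wrist_force(),current_clock())
E
```

```text
638 [0.52003966 0.21323265 0.16824982] 0.17145589620353513 [[-0.03307554 -0.09252494]
 [-0.02493106 -0.07981414]
 [-0.0173569  -0.0632082 ]] ((0.5200074315071106, 0.21474051475524902), (0.030274197459220886, 0.015801575034856796), 84.76917266845703)
597 [0.52010809 0.21374173 0.16864865] 0.17145589620353513 [[-0.03233384 -0.09254253]
 [-0.02492994 -0.07913591]
 [-0.01745868 -0.06318146]] ((0.5204194784164429, 0.21470311284065247), (0.03020412288606167, 0.015007789246737957), 85.36670684814453)
[-4.71686021e-04  1.00377997e-03 -9.08587784e-05] [-0.34517788  0.14037261 -0.33494782] 1.6833
```

View pics/w1.png

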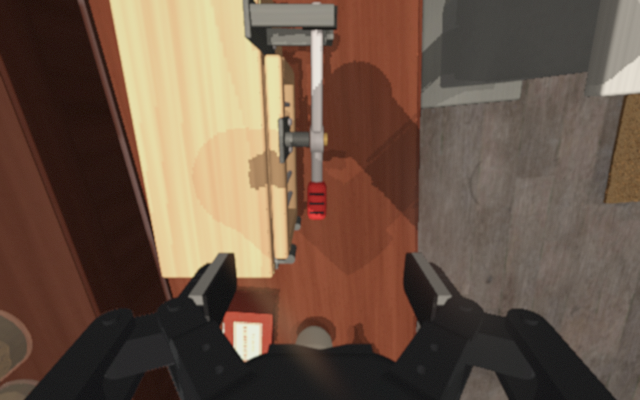

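```bash
python3 - <<'E'
from h import *
p,o=block(0,-1); p=np.array([.520,.2152])
movel(np.r_[p,.195],.1,o); wait(.4)
im,P=wcloud();save(im,"w2")
h=cv2.cvtColor(im["frame"],cv2.COLOR_RGB2HSV)
m=((h[...,0]<6)|(h[...,0]>174))&(h[...,1]>150)&(P[...,2]>.145)&(P[...,2]<.185)&(abs(P[...,0]-.517)<.05)&(abs(P[...,1]-.218)<.05)
q=P[m];R2=rz(YAW);t=q[q[:,2]>.16];l=(t[:,:2]-H)@R2
v,u=np.nonzero(m);print(u.min(),u.max(),v.min(),v.max())
print(len(t),t.mean(0),t[:,2].max(),np.percentile(l,[1,50,99],0),cv2.minAreaRect(t[:,:2].astype('float32')))
R=cv2.Rodrigues(np.array(current_orientation()))[0]
c=np.r_[cv2.minAreaRect(t[:,:2].astype('float32'))[0],.165]
print("block centre in tool",R.T@(c-current_position()),np.array(current_position())-np.r_[p,.195],current_wrist_force())
# gate top front edge direction: steel bar points
g=P[(P[...,2]>.125)&(P[...,2]<.139)&(P[...,0]>.5)&(P[...,0]<.58)&(P[...,1]>.05)&(P[...,1]<.29)][:,:2]
print("gate",len(g),cv2.fitLine(g.astype('float32'),cv2.DIST_HUBER,0,.01,.01).ravel(),((g-H)@R2).mean(0))
E
```

```text
309 333 206 254
979 [0.51995855 0.21294655 0.16826495] 0.1717207648174107 [[-0.0326346  -0.09272557]
 [-0.0253723  -0.0800056 ]
 [-0.01757638 -0.06300965]] ((0.5199047327041626, 0.21453982591629028), (0.03084992617368698, 0.015537968836724758), 84.52484893798828)
block centre in tool [6.90945449e-04 7.64001017e-05 3.01639180e-02] [3.54660192e-05 1.61425394e-05 1.64062966e-04] [ 0.12587614  0.40404206 -0.24393388]
gate 6451 [0.10414998 0.9945616  0.550642   0.16475764] [ 0.00705821 -0.13122483]
```

View pics/w2.png

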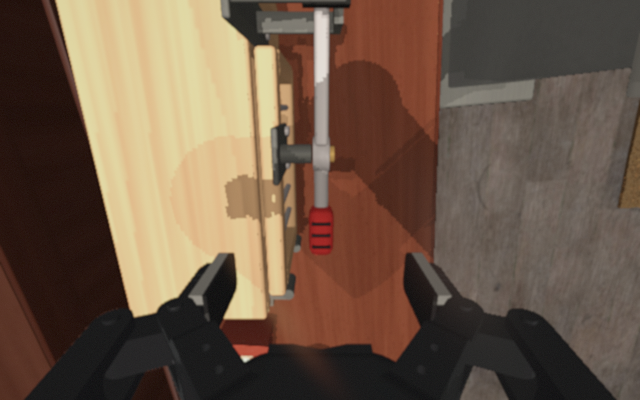

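```bash
python3 - <<'E'
from h import *
im,P=wcloud()
h=cv2.cvtColor(im["frame"],cv2.COLOR_RGB2HSV)
a=-.092;R2=rz(a)
m=(h[...,0]>12)&(h[...,0]<30)&(abs(P[...,2]-.145)<.004)&(P[...,0]>.5)
c,l,s,_=cv2.connectedComponentsWithStats(m.astype('uint8'));k=1+s[1:,4].argmax()
L=P[l==k][:,:2]@R2
print(s[k],np.percentile(L,[.3,1,2,50,98,99,99.7],0))
fx=[np.min(L[(abs(L[:,1]-y)<.004),0]) for y in np.arange(.15,.25,.02)];print("front x vs y",np.round(fx,4))
ly=[np.max(L[(abs(L[:,0]-x)<.004),1]) for x in np.arange(.56,.62,.02)];print("left",np.round(ly,4))
B=np.array([.52,.2146])@R2;print("block",B,"pred front",B[0]+.044,"pred left",B[1]+.075+.012)
dark=(h[...,2]<90)&(P[...,2]>.1)&(P[...,2]<.15)
D=P[dark][:,:2]@R2;D=D[(abs(D[:,0]-.526)<.03)&(abs(D[:,1]-.335)<.03)]
print("dark hinge",len(D),np.percentile(D,[5,50,95],0))
E
```

```text
[   56     0   211   319 47521] [[0.54229801 0.12691661]
 [0.54290417 0.12789997]
 [0.543912   0.12935799]
 [0.59826018 0.20407221]
 [0.64861461 0.33264814]
 [0.64981575 0.33951236]
 [0.65091901 0.34501647]]
front x vs y [0.5384 0.542  0.542  0.542  0.5421]
left [0.3491 0.3484 0.3171]
block [0.49808555 0.261465  ] pred front 0.5420855510368235 pred left 0.34846499545511606
dark hinge 121 [[0.5212931  0.33208641]
 [0.52383941 0.33289659]
 [0.52690904 0.33590134]]
```

```bash
sed -i 's/^YAW=.*/YAW=-0.092/; s/^H=.*/H=np.array([.5548,.2867])/' h.py
cat >> h.py <<'E'
def F(n=8):
    f=[]
    for _ in range(n): f.append(current_wrist_force()); wait(.012)
    return np.mean(f,0)
E
python3 - <<'E'
from h import *
p,o=block(0,-1);print(p)
move_gripper(.42,20)
f0=F();hit=movel(np.r_[p,.156],.05,o,threshold=5);print(hit,current_position(),F()-f0)
if not hit:
    for g in(.3,.25,.22,.2): 
        move_gripper(g,20);print(g,current_opening(),current_gripper_force(),(F()-f0)@np.c_[np.r_[rz(YAW)[:,0],0],np.r_[rz(YAW)[:,1],0],[0,0,1]],current_clock())
im,_=wcloud();save(im,"w3")
E
```

```text
[0.52002814 0.21458954]
False [0.52027039 0.21469195 0.15636399] [ 0.61358272 -0.03355558  0.57130093]
0.3 0.29887364739923167 0.0 [ 0.38369113 -0.13643732  0.27119188] 4.8167
0.25 0.24763626739355712 0.0 [ 0.48588029 -0.41149532  0.35499045] 5.1083
0.22 0.21401637195972792 0.0 [ 0.16413897 -0.20450796  0.34820785] 5.3917
0.2 0.201858590122265 0.17142293974757195 [-0.29616129  0.10140227  0.29077329] 5.675
```

View pics/w3.png

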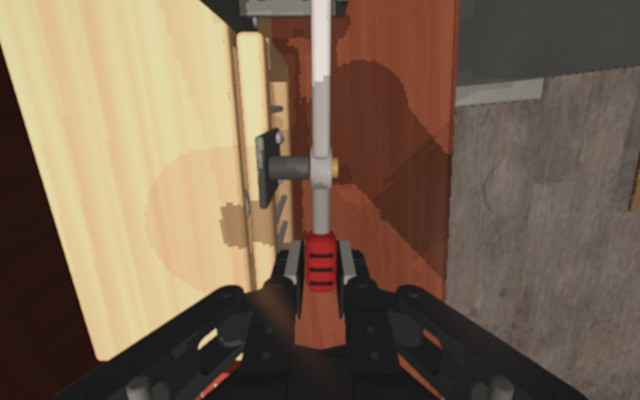

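```bash
python3 - <<'E'
from h import *
B=np.c_[np.r_[rz(YAW)[:,0],0],np.r_[rz(YAW)[:,1],0],[0,0,1]]
f0=F();move_gripper(.1,22);wait(.2);f=F()
print(current_opening(),current_gripper_force(),((f-f0)@B).round(2))
p,o=block(0,-1);z0=.156;base=F(10);log=[];d=0
np.save("base.npy",base)
lat=((f-f0)@B)[:2]
if np.abs(lat).max()<6 and current_gripper_force()>5:
    while d<.0165:
        d+=.0005 if d<.0029 else .00025
        movel(np.r_[p,z0-d],.01)
        fz=(F(5)-base)[2];log.append((d*1e3,fz))
        ref=np.median([x[1] for x in log[-9:-2]]) if len(log)>6 else 99
        if fz>10 or (d>.003 and fz-ref>2.5): print("STOP",ref);break
for a,b in log: print(f"{a:.2f}:{b:.2f}",end="  ")
print(current_position(),((F()-f0)@B).round(2),current_clock())
E
```

```text
0.17727675804786527 26.601111888885498 [-4.56  0.43  2.85]
STOP 4.703779503052595
0.50:1.85  1.00:2.94  1.50:3.84  2.00:4.71  2.50:4.02  3.00:4.03  3.25:4.19  3.50:4.11  3.75:4.16  4.00:4.74  4.25:4.24  4.50:4.17  4.75:4.39  5.00:4.08  5.25:4.68  5.50:4.36  5.75:4.37  6.00:4.26  6.25:4.56  6.50:4.50  6.75:4.85  7.00:4.33  7.25:4.26  7.50:4.94  7.75:4.61  8.00:5.04  8.25:4.67  8.50:4.38  8.75:5.10  9.00:4.59  9.25:3.88  9.50:4.15  9.75:4.70  10.00:4.76  10.25:5.38  10.50:6.80  10.75:7.66  [0.51976309 0.2156913  0.14678581] [-8.9   2.4  10.61] 17.2167
```

```bash
cat > swing.py <<'E'
from h import *
import sys
a,b=float(sys.argv[1]),float(sys.argv[2]);off=np.array([float(sys.argv[3]),float(sys.argv[4])]);base=np.load("base.npy")
for th in np.linspace(a,b,int(np.ceil((b-a)/.04-1e-6))+1)[1:]:
    p,o=block(th,-1,off);movel(np.r_[p,.14525],.022,o)
    R2=rz(YAW-th);f=F(2)-base;g=np.r_[R2.T@f[:2],f[2]]
    print(f"{th:.2f}",g.round(1),end="; ")
    if np.abs(g).max()>16: print("ABORT");break
print(current_position(),current_opening(),current_gripper_force(),current_clock())
E
python3 swing.py 0 .2 0 0
```

```text
0.04 [-0.2  1.   5.6]; 0.08 [-0.   0.7  5.9]; 0.12 [1.1 0.8 4. ]; 0.16 [0.  0.9 3.7]; 0.20 [0.3 0.9 3.7]; [0.50693275 0.22353052 0.14644298] 0.18142310641212434 28.457428514957428 18.7583
```

```bash
python3 swing.py .2 1.42 0 0; python3 - <<'E'
from h import *
im=get_image("side");save(im,"s2");i=im["frame"][100:280,210:450,::-1]
cv2.imwrite("pics/s2c.png",cv2.resize(i,None,fx=3.3,fy=3.3))
E
```

```text
0.24 [0.5 1.  3.7]; 0.28 [0.4 1.2 3.9]; 0.32 [-0.3  0.9  4. ]; 0.36 [0.4 0.6 4.5]; 0.40 [0.4 0.8 4.1]; 0.44 [0.5 1.5 3.2]; 0.48 [ 0.9 -0.1  3.4]; 0.51 [0.2 0.4 3.3]; 0.55 [0.6 1.  3.9]; 0.59 [-0.4  1.2  3.3]; 0.63 [-0.7  0.5  3.8]; 0.67 [-0.2  0.5  2.8]; 0.71 [-0.2 -0.   3.6]; 0.75 [0.  0.2 3.6]; 0.79 [-0.1  0.5  2.6]; 0.83 [0.2 0.3 3.2]; 0.87 [-0.5  1.1  3.7]; 0.91 [-0.1  0.3  3.2]; 0.95 [ 0.3 -0.4  3.8]; 0.99 [-0.1 -0.5  3.8]; 1.03 [-0.3  0.1  3.9]; 1.07 [0.1 0.2 3.8]; 1.11 [-0.4  0.8  3. ]; 1.14 [ 0.3 -0.1  3.2]; 1.18 [ 0.2 -0.   4.5]; 1.22 [-0.5 -1.1  3.7]; 1.26 [-0.5  0.1  3.5]; 1.30 [-0.2  0.2  3.7]; 1.34 [ 0.  -0.2  3.5]; 1.38 [-0.6  0.1  3.5]; 1.42 [-0.1 -0.4  3.5]; [0.47832224 0.31092332 0.14614157] 0.1760537145446625 28.01763206720352 28.3167
```

View pics/s2c.png

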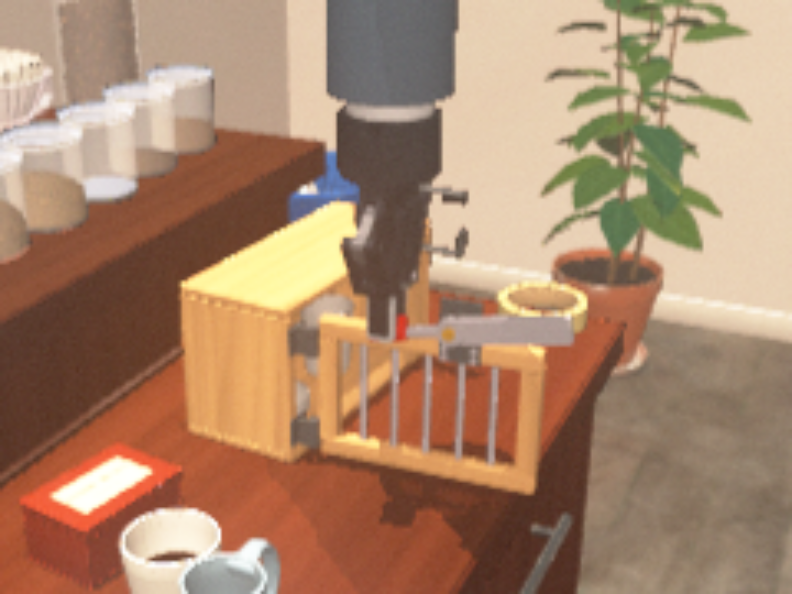

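```bash
python3 - <<'E'
from h import *
p,o=block(1.42,-1)
movel(np.r_[p,.1535],.02,o);print((F()-np.load("base.npy")).round(1))
move_gripper(.42);wait(.2);print(current_opening(),current_gripper_force(),F(3))
movel(np.r_[p,.23],.06);movel(np.r_[p+[-.02,.12],.32],.2);wait(.3)
im=get_image("side");save(im,"s3");i=im["frame"][100:280,210:450,::-1]
cv2.imwrite("pics/s3c.png",cv2.resize(i,None,fx=3.3,fy=3.3))
P=cloud(im);h=cv2.cvtColor(im["frame"],cv2.COLOR_RGB2HSV)
m=((h[...,0]<8)|(h[...,0]>172))&(h[...,1]>140)&(P[...,2]>.14)&(P[...,2]<.19)
q=P[m];print(len(q),np.median(q,0),q[:,2].max(),p,current_clock())
E
```

```text
[ 1.5  2.3 -6.9]
0.4168747429351862 0.0 [0.10610219 0.09961566 0.2252034 ]
1507 [0.74070128 0.78959185 0.1540083 ] 0.17286706771574178 [0.47828425 0.31024443] 32.2333
```

View pics/s3c.png

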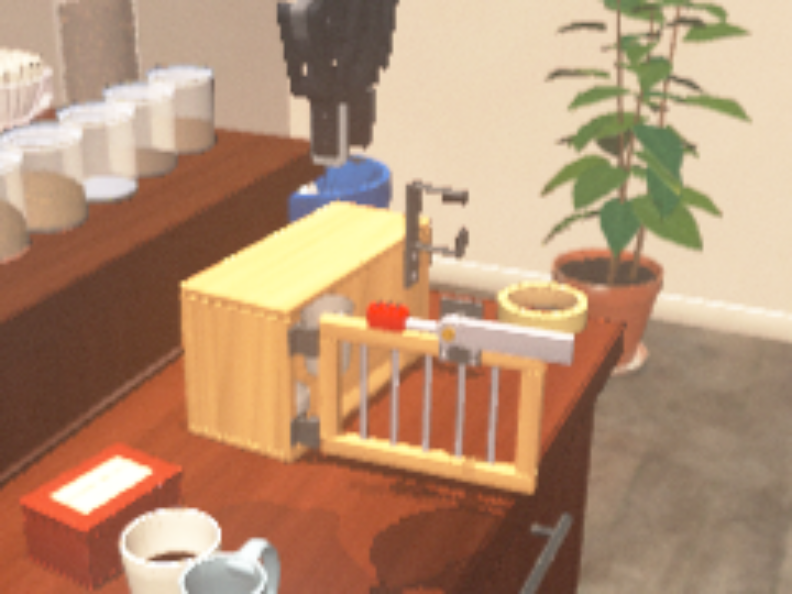

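```bash
python3 -c "
from cell import *
print(hand_in(),current_clock())"
```

```text
the job is handed in; nothing more can be done
the job is handed in; nothing more can be done
```

The gate is swung open about 81°, measured from the tool's path while it held the gate. The last picture shows the bar back at rest and the gripper clear, and I handed the job in at about 32 s; I stopped pressing about 3 N after the bar met the pad.

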